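# Turn a raised pie out of its loose-bottomed tin on the bench ejector

### The job

Fetch the small pie in its loose-bottomed tin from the wire shelf and set the tin fully home in the round seat of the bench ejector, turned so that its thumb tab lies in the gap of the collar, and let go of it. Press the ejector's lever all the way down so that the plunger lifts the loose base with the pie out of the tin, then grip the metal base (not the pie), lift it away and lower it, without dropping it, onto the middle of the round wooden board with the pie still upright on it. The empty tin stays in its seat, and the tumbler, salt shaker and espresso cup stay where they stand.

Things in the scene. Friction and masses are not known exactly. Their poses are not given: they have to be found in the camera images.
- tin: Ring of the pie tin, steel tube: outside 64 mm, inside 59, 36 high. An inner lip at the foot, 3 thick, opening 48, carries the loose base. Origin: centre of underside, z up; its thumb tab points along its -y. Starts on the rack's wire shelf, partly under the upper board, base and pie in it (0.28 kg in all). Grip it across its diameter, above the tab.
- tab (a point): Tip of the tin's thumb tab: it stands out from the ring's foot along the ring's -y to 54 mm from its centre, 12 mm wide, 4 thick, at 3 to 7 mm above the ring's underside.
- tin_base: The loose base of the tin: aluminium disc, diameter 55 mm, 7 thick, lying on the ring's lip with 2 mm of play all round. Origin: centre of its underside, z up. About 0.06 kg.
- pie: Small raised pie standing loose on the middle of the base: diameter 46 mm, 32 high, golden crust, so that 4.5 mm of the base shows all round. Origin: centre of its underside, z up. About 0.12 kg. It must not be squeezed.
- rack: Two-step rack, fixed. Origin on the worktop under the shelf; +x points into the rack, -x is its open front, y runs along it. Wire shelf: top 25 mm high, x -85 to 105 mm, y -150 to 150. Posts of 4 mm radius at x 30 and 105, y -150 and 150.
- board_edge (a point): Middle of the lower front edge of the rack's upper board (x 10 to 118 mm, 160 to 172 high, 316 long, jars on it up to 280 mm high). A tool held upright over the tin would strike the board: reach in tilted 25 to 45 degrees from vertical, leaning back out of the rack's front, fingers closing along the rack's y.
- seat (a point): Middle of the ejector's seat floor, 98 mm up, on the plunger's axis; z up, -y to the gap in the collar and to the lever. Fixed steel stand, foot 112 by 205 mm, seat of radius 52 on four posts. With the tin home its origin lies here, its y axis along this one's (2 mm and about 0.1 rad of play). Plunger, diameter 40: 4 mm below the floor at rest, 48 above it when raised.
- gap (a point): Middle of the gap in the seat's collar, at the collar's inside radius, on the seat's -y side. The gap is 20 to 24 mm wide and takes the tin's tab. Collar: inside diameter 68 mm up to 5 mm above the floor, 72 from there to its top at 8 mm; outside 82.
- lever (a joint): Ejector's hand lever, rad: 0 is up (plunger down), 0.62 is fully down (plunger 52 mm up). It is stiff, takes about 7 N at the grip and stays where it is left. It turns about a level axis parallel to the seat's x axis, 85 mm from the seat's axis on its -y side and 50 mm above the worktop.
- handle (a point): Centre of the lever's black cross-grip: a level round bar 22 mm thick and 84 long, parallel to the seat's x axis, 130 mm from the lever's pivot. With the lever up it is 119 mm above the worktop and 195 mm from the seat's axis; fully down 42 mm and 215 mm. Press on it from above and follow its arc.
- board_mid (a point): Middle of the top face, 16 mm above the worktop, of the round dark wooden serving board: flat, diameter 180 mm, fixed, with a short handle on its -y side.
- tumbler: Clear glass tumbler, 81 mm wide, 92 high. Bystander; origin at the centre of its underside.
- salt_shaker: Salt shaker, 44 mm wide, 90 high. Bystander; origin at the centre of its underside.
- espresso_cup: Green espresso cup, 65 mm wide with a handle, 52 high. Bystander; origin at the centre of its underside.

How it is judged:
On the way, in this order (a step that is already met when the one before it is completed fails the run):
1. the tin, with base and pie in it, is fully home in the ejector's seat, its tab in the gap, and let go (horizontal distance between tin and seat below 0.005 m and z of tin in the frame of seat between -0.002 and 0.002 m and angle between tin's own z axis and vertical below 0.05 rad and angle between the y axis of tin and the y axis of seat, either way round below 0.25 rad and z of tin_base in the frame of tin below 0.006 m and z of pie in the frame of tin_base below 0.01 m and contact force between the fingers and tin below 0.3 N), for 0.2 s.
2. the lever is fully down and the base with the pie stands on the plunger, clear above the tin, which is still in its seat (value of joint lever above 0.57 rad and z of tin_base in the frame of tin above 0.04 m and z of tin in the frame of seat below 0.002 m and horizontal distance between tin_base and seat below 0.01 m and angle between pie's own z axis and vertical below 0.15 rad), for 0.2 s.
3. the base, held by its edge, is lifted off the plunger with the pie upright on it (z of tin_base in the frame of seat above 0.056 m and contact force between the fingers and tin_base above 0.5 N and z of pie in the frame of tin_base between 0.005 and 0.01 m), for 0.1 s.
4. the base is lowered right down to the board while still held (z of tin_base in the frame of board_mid below 0.01 m and horizontal distance between tin_base and board_mid below 0.045 m and contact force between the fingers and tin_base above 0.3 N), for 0.05 s.
At the end, for the whole second after the job is handed in: The base lies flat at rest on the round board, its centre within 40 mm of the board's middle, the pie upright on it within 10 mm of its centre; the empty tin is still home in the ejector's seat (within 6 mm, not raised by more than 3 mm) (horizontal distance between tin_base and board_mid below 0.04 m and z of tin_base in the frame of board_mid between -0.003 and 0.003 m and angle between each of tin_base, tin's own z axis and vertical below 0.06 rad and horizontal distance between pie and tin_base below 0.01 m and z of pie in the frame of tin_base between 0.005 and 0.009 m and angle between pie's own z axis and vertical below 0.08 rad and linear speed of each of tin_base, pie below 0.02 m/s and horizontal distance between tin and seat below 0.006 m and z of tin in the frame of seat below 0.003 m); the robot touches nothing.
It fails at once if the pie is squeezed by the fingers (over 4 N) (contact force between the fingers and pie above 4 N).
It fails at once if the pie is tipped over (angle between pie's own z axis and vertical above 0.6 rad).
It fails at once if the tumbler, salt shaker or espresso cup is shifted by more than 20 mm (distance of any of tumbler, salt_shaker, espresso_cup from where it was at the start of the episode above 0.02 m).
It also fails if it takes over 72 s, if anything falls off the work surface, if the arm or the gripper's body presses on something with over 40 N, if the wrist force passes 120 N, or if a joint passes its speed limit or range.

### The arm

A 6-joint arm with a two-finger parallel gripper is mounted at the origin on a cart in front of the work surface, level with it; the furniture and walls round the work are solid. World frame = base frame: x ahead of the robot, y to its left, z up, the work surface at z = 0. Lengths are in m, angles in rad, forces in N, time in s.
With the tool pointing down it reaches from about 0.25 to 0.775 m from the base axis. Payload 4 kg.
Tool frame: the origin (TCP) lies at the very end of the fingers, on their centre line; the grasp point (between the pads) lies 19 mm behind it (robot.tcp_to_grasp is the distance from the TCP to the grasp point, in m); z points along the fingers, y is the line along which they close (so a half turn about z gives the same grasp; the last joint's range is limited). The gripper opens to 94 mm and grips with 3 to 60 N. Pads are 16 mm wide; open, the fingers measure 119 mm over their backs; the gripper's body (75 mm by 177 mm) begins 78 mm behind the grasp point.
Start: joints at [1.096, 0.087, 1.371, -0, 1.684, -0.103], TCP at [0.2, 0.512, 0.206] pointing down, gripper open.
Joint ranges: [-3.1, 3.1], [-0.76, 2.03], [0.27, 2.55], [-1.08, 4.22], [0.17, 2.65], [-2.57, 2.57]. Speed limits (rad/s): [2.79, 2.79, 3.14, 3.14, 3.14, 3.14].

### API

Orientations are given as [roll, pitch, yaw] about the fixed x, y, z axes, in that order (R = Rz(yaw) Ry(pitch) Rx(roll)).
In Python, from bench import robot, camrig, sensors gives the robot as it stands (robot), with the cameras (camrig) and the readings (sensors).
- The arm moves only by the shell command python3 nudge.py, which reads ROWS from standard input. ROWS is a JSON list that holds a single list of rows (three levels of brackets), with 1 to 20 rows, each of 5 numbers: the finger opening in m, then dx, dy, dz in a scale on which 1.0 is 0.8 m, then a turn about the tool's z in a scale on which 1.0 is 360 degrees; each row shifts and turns the commanded pose from where the row before left it, along the tool's axes as they then stand; what a row does not reach is not made up. A row lasts 1/12 s, in which the tool goes at most 0.0417 m and 0.125 rad, less where a joint would pass 70% of its speed; a pose out of reach is approached as far as the arm can. The fingers move at their own pace and stop on an object; the grip force is fixed at half the most. Time passes only in rows, so rows that do not move let the fingers close. It prints the time, the measured TCP pose, the force, the opening and the grip force at its end. No shift or turn number may pass 1 either way. Input that does not fit is refused with a message, and nothing moves.
- sensors.get_obs(): the state, without advancing time (a new reading comes with each control period).
- camrig.snapshot(name): name is "side" or "top"; returns a dict with "color" (480x640x3 uint8, blue, green, red), "fx", "fy", "cx", "cy" (pixels), "k1" (the pictures are not rectified: a ray, as slopes to the right and down, at radius r is drawn at 1 + k1 r^2 times it, then the intrinsics apply), "extrinsics" (4x4, takes a point from world to camera coordinates). Camera axes: x right, y down, z forward; pixel columns grow to the right and rows downward; lengths in m; the calibration is good to about 2 mm. A picture is of the moment at which its call begins. There is no depth.
- robot.close_job(): hands the job in; it is judged then, once.
The state is a dict: "time": time; "joint_positions": joint angles; "qvel": joint speeds; "joint_torque": joint torques, N m; "tool_pos": TCP position; "ee_rot": TCP orientation; "wrist_force": force on the tool from outside, world axes, zero at the start; "wrist_torque": the same for the moment, N m; "width": finger opening in m; "finger_force": force on a finger pad.
Only numpy, scipy, OpenCV 4.12 (cv2) and the standard library are available. Lean on these libraries where they do the work, as an engineer would, in place of code of your own. Each camera call takes 0.05 s, during which the arm holds its last target. There are 200 camera calls.

## Working session

There is one attempt and no reset: what is moved stays moved. The work goes in short steps, Python scripts to look and compute and a shell command to move; the robot and the scene stay as the last step left them, time stands still between calls to the robot, and variables do not carry over. Pictures are saved under pics/ and viewed, at most 10 in all, crops included, and the job is handed in when it is done.

```bash
ls; mkdir -p pics; python3 - <<'E'
from bench import robot, camrig, sensors
import cv2,numpy as np
for n in ("side","top"):
    s=camrig.snapshot(n); cv2.imwrite(f"pics/{n}0.png",s["color"])
    E=np.array(s["extrinsics"]);print(n,s["fx"],s["fy"],s["cx"],s["cy"],s["k1"]);print(E.round(4).tolist(), (-E[:3,:3].T@E[:3,3]).round(3))
o=sensors.get_obs();print({k:np.round(v,3) for k,v in o.items()})
E
```

```text
bench.py
nudge.py
pics
side 503.57248283968227 503.57248283968227 316.2016931400577 245.7092173630771 0.04746107732315099
[[0.9983, -0.0552, 0.0177, -0.5738], [-0.0034, -0.3598, -0.933, 0.0917], [0.0579, 0.9314, -0.3593, 1.2392], [0.0, 0.0, 0.0, 1.0]] [ 0.501 -1.153  0.541]
top 624.4419804169542 624.4419804169542 314.3730564776937 240.99079752429418 -0.03338621803000102
[[-0.2884, -0.9574, -0.0126, 0.1413], [-0.7548, 0.2354, -0.6123, 0.4814], [0.5892, -0.1671, -0.7905, 1.395], [0.0, 0.0, 0.0, 1.0]] [-0.418  0.255  1.399]
{'time': np.float64(0.1), 'joint_positions': array([ 1.096,  0.088,  1.372, -0.   ,  1.684, -0.103]), 'qvel': array([ 0.001, -0.003, -0.006, -0.001, -0.003, -0.001]), 'joint_torque': array([ 1.0000e-03, -3.4125e+01, -3.0330e+01,  7.2000e-02,  3.0000e-02,
       -0.0000e+00]), 'tool_pos': array([0.2  , 0.512, 0.204]), 'ee_rot': array([-3.14, -0.  ,  2.77]), 'wrist_force': array([ 0.399,  0.293, -0.42 ]), 'wrist_torque': array([ 0.009, -0.086, -0.024]), 'finger_force': np.float64(0.0), 'width': np.float64(0.094)}
```

View pics/side0.png

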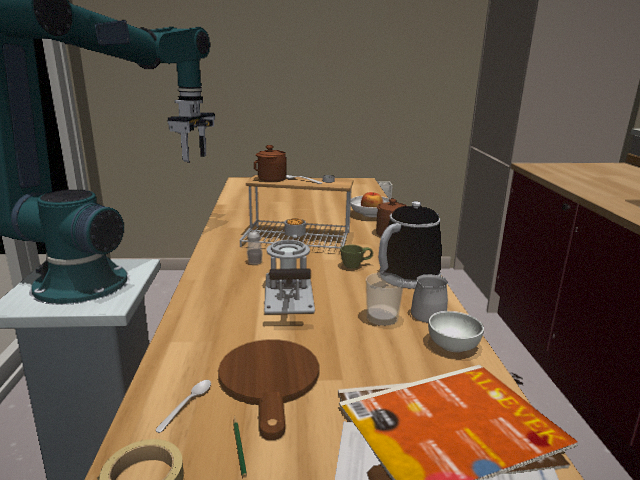

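View pics/top0.png

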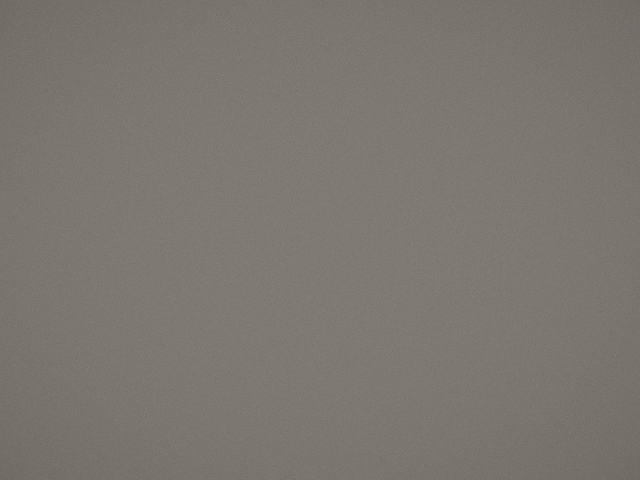

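The side view shows the rack at about (300,215) with its open front to the camera, the tin at (295,228), the ejector at (289,265) with its lever towards the camera, the board at (269,370), the salt shaker at (254,247), the cup at (352,257) and the tumbler at (383,300). The top picture is blank grey, so I'll retake it and check.

```bash
cat > h.py <<'E'
from bench import robot, camrig, sensors
import cv2,numpy as np
from scipy.optimize import least_squares
from scipy.spatial.transform import Rotation as Ro
def K(s): return np.array([[s["fx"],0,s["cx"]],[0,s["fy"],s["cy"]],[0,0,1]])
def D(s): return np.array([s["k1"],0,0,0,0.])
def proj(s,P):
    E=np.array(s["extrinsics"]);r,_=cv2.Rodrigues(E[:3,:3])
    return cv2.projectPoints(np.atleast_2d(np.array(P,float)),r,E[:3,3],K(s),D(s))[0].reshape(-1,2)
def ray(s,uv):
    E=np.array(s["extrinsics"]);n=cv2.undistortPoints(np.array(uv,float).reshape(-1,1,2),K(s),D(s)).reshape(-1,2)
    d=np.c_[n,np.ones(len(n))]@E[:3,:3]
    return -E[:3,:3].T@E[:3,3],d/np.linalg.norm(d,axis=1)[:,None]
def atz(s,uv,z):
    c,d=ray(s,uv);return c+d*((z-c[2])/d[:,2])[:,None]
def tri(s1,u1,s2,u2):
    (c1,d1),(c2,d2)=ray(s1,u1),ray(s2,u2);out=[]
    for a,b in zip(d1,d2):
        t=np.linalg.lstsq(np.c_[a,-b],c2-c1,rcond=None)[0];p,q=c1+a*t[0],c2+b*t[1];out.append([*(p+q)/2,np.linalg.norm(p-q)])
    return np.array(out)
def shot(n,name,crop=None,f=1):
    s=camrig.snapshot(n);im=s["color"]
    if crop: x,y,w,h=crop;im=im[y:y+h,x:x+w]
    cv2.imwrite(f"pics/{name}.png",cv2.resize(im,None,fx=f,fy=f,interpolation=cv2.INTER_CUBIC));return s
E
python3 - <<'E'
from h import *
s=shot("top","top1");print(s["color"].std(), s["color"].mean((0,1)),np.array(s["extrinsics"]).round(3).tolist())
s=shot("side","side1",(210,160,200,150),4)
print(atz(s,[(269,370),(289,249),(295,222)],0.05).round(3))
print(proj(s,[(0.2,.512,.206)]))
E
```

```text
5.8751271111611745 [112.70822266 118.64202799 123.75343424] [[-0.288, -0.957, -0.013, 0.141], [-0.755, 0.235, -0.612, 0.481], [0.589, -0.167, -0.791, 1.395], [0.0, 0.0, 0.0, 1.0]]
[[ 0.471 -0.448  0.05 ]
 [ 0.507  0.096  0.05 ]
 [ 0.526  0.323  0.05 ]]
[[194.25501629 158.43665148]]
```

View pics/side1.png

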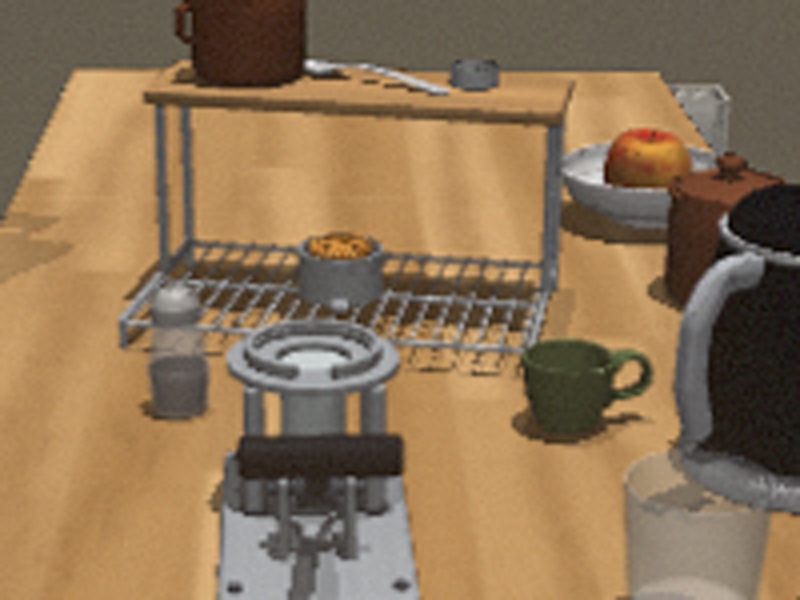

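The zoomed view shows the tin at crop (340,270) with its tab towards the camera, the collar gap facing the lever, and the black grip at crop (320,456). The top camera only sees a wall, so I'll work from the side view with known sizes, averaging several frames for sharper crops.

```bash
python3 - <<'E'
from h import *
import pickle
ss=[camrig.snapshot("side") for _ in range(8)]
s=ss[0];m=np.mean([x["color"] for x in ss],0).astype(np.uint8);s["color"]=m
pickle.dump(s,open("side.pkl","wb"))
for n,(x,y,w,h) in dict(rack=(235,175,130,90),ej=(255,235,70,52)).items():
    f=780//w; cv2.imwrite(f"pics/{n}.png",cv2.resize(m[y:y+h,x:x+w],None,fx=f,fy=f,interpolation=cv2.INTER_LANCZOS4)); print(n,f)
t=camrig.snapshot("top")["color"].astype(float);print(cv2.GaussianBlur(t,(0,0),10)[::80,::80,1].round(1))
E
```

```text
rack 6
ej 11
[[108.5 112.5 115.2 116.6 117.1 116.6 115.2 112.4]
 [113.3 116.5 118.8 120.  120.4 119.9 118.8 116.4]
 [116.1 118.9 120.7 121.7 121.9 121.7 120.8 118.9]
 [116.9 119.5 121.3 122.2 122.2 122.2 121.3 119.6]
 [116.2 118.8 120.7 121.6 122.  121.7 120.7 118.9]
 [113.2 116.5 118.8 119.9 120.3 119.9 118.7 116.5]]
```

View pics/rack.png

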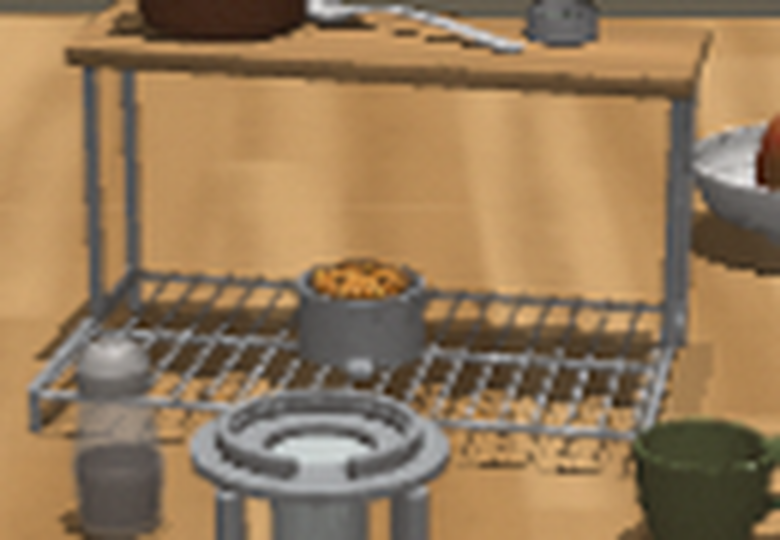

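View pics/ej.png

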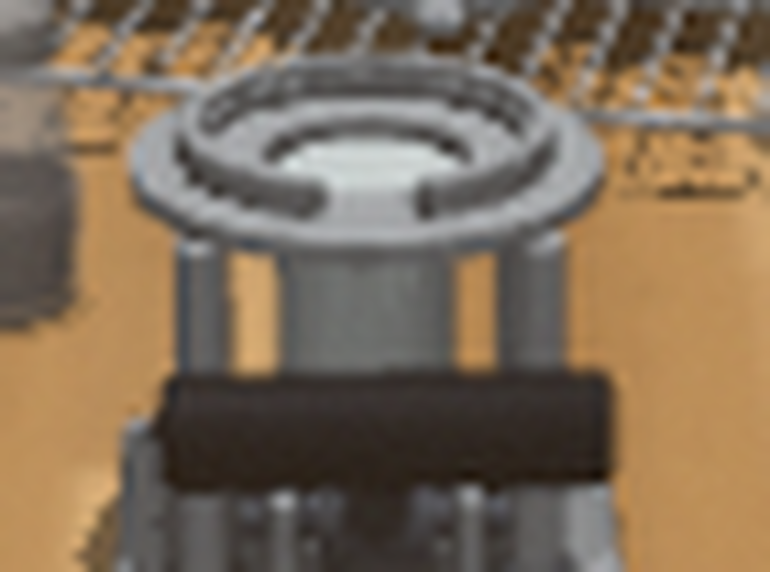

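The rack crop shows the board's front lower edge from (68,62) to (695,97), the shelf's front corners at (35,388) and (645,435), and the tin's sides at x 299 and 424 with the tab tip near (360,368). In the ejector crop the seat disc spans x 132–605, the collar spans x 178–557 with its top at y 52, and the grip spans x 162–612 and y 370–490.

```bash
cat > fit.py <<'E'
from h import *
import pickle
s=pickle.load(open("side.pkl","rb"))
def full(o,f,p): p=np.array(p,float);return np.array(o)+(p+.5)/f-.5
R=lambda p,P:np.c_[np.array(P)[:,:2]@np.array([[np.cos(p[2]),np.sin(p[2])],[-np.sin(p[2]),np.cos(p[2])]])+p[:2],np.array(P)[:,2]]
# rack
px=full((235,175),6,[(68,62),(695,97),(35,388),(645,435),(97,310),(677,342),(137,272)])
M=[(.010,.158,.160),(.010,-.158,.160),(-.085,.15,.025),(-.085,-.15,.025),(.03,.15,.025),(.03,-.15,.025),(.105,.15,.025)]
r=least_squares(lambda p:(proj(s,R(p,M))-px).ravel(),[.52,.33,1.57],loss="soft_l1")
print("rack",r.x.round(4),r.fun.reshape(-1,2).round(2).tolist());rk=r.x
e=lambda a,b:full(a,b,(0,0))
a=np.linspace(0,2*np.pi,360);circ=lambda x,y,z,rad:np.c_[x+rad*np.cos(a),y+rad*np.sin(a),a*0+z]
# tin: left,right sides at top rim, front bottom
fx=lambda v:235+(v+.5)/6-.5; fy=lambda v:175+(v+.5)/6-.5
def ft(p):
    t=proj(s,circ(p[0],p[1],.061,.032));b=proj(s,circ(p[0],p[1],.025,.032))
    return [t[:,0].min()-fx(298),t[:,0].max()-fx(425),t[:,1].min()-fy(260),b[:,1].max()-fy(367)]
r=least_squares(ft,[.52,.33]);print("tin",r.x.round(4),r.fun.round(2));tin=r.x
tab=atz(s,[full((235,175),6,(360,371))],.031)[0];print("tab tip",tab.round(4))
Ri=lambda p,w:np.array([[np.cos(p[2]),np.sin(p[2])],[-np.sin(p[2]),np.cos(p[2])]])@(np.array(w)-p[:2])
print("tin in rack",Ri(rk,tin).round(4),"tab",Ri(rk,tab[:2]).round(4))
# seat
gx=lambda v:255+(v+.5)/11-.5; gy=lambda v:235+(v+.5)/11-.5
def fs(p):
    d=proj(s,circ(p[0],p[1],.098,.052));c=proj(s,circ(p[0],p[1],.106,.041))
    h=proj(s,R(p,[(0,-.195,.119),(-.042,-.195,.119),(.042,-.195,.119)]));g=proj(s,R(p,[(0,-.034,.106)]))[0]
    return [d[:,0].min()-gx(132),d[:,0].max()-gx(605),c[:,0].min()-gx(178),c[:,0].max()-gx(557),c[:,1].min()-gy(52),
     h[0,0]-gx(387),h[0,1]-gy(430),h[1,0]-gx(163),h[2,0]-gx(612),g[0]-gx(372)]
r=least_squares(fs,[.5,.1,0.],loss="soft_l1");print("seat",r.x.round(4),r.fun.round(2))
# board ellipse, bystanders at ground
print("board rim l,r,far", atz(s,[(219,370),(319,369),(270,341)],.016).round(3).tolist())
print("salt",atz(s,[(254,262)],0).round(3),"cup",atz(s,[(352,267)],0).round(3),"tumbler",atz(s,[(382,320)],0).round(3))
E
python3 fit.py
```

```text
rack [0.5303 0.295  1.364 ] [[-0.35, 0.91], [-0.13, 1.02], [0.25, -0.41], [0.45, -1.01], [0.52, 0.14], [-1.02, 1.22], [0.03, -0.79]]
tin [0.5254 0.2993] [ 0.01 -0.01 -0.1   0.09]
tab tip [0.5239 0.2458 0.031 ]
tin in rack [0.0033 0.0056] tab [-0.0494 -0.0038]
seat [ 0.504  -0.0212  0.0153] [-0.19  0.1   0.19 -0.07 -0.03  0.08 -0.04 -0.31  0.24 -0.04]
board rim l,r,far [[0.382, -0.396, 0.016], [0.557, -0.399, 0.016], [0.468, -0.304, 0.016]]
salt [[0.411 0.127 0.   ]] cup [[0.677 0.089 0.   ]] tumbler [[ 0.707 -0.2    0.   ]]
```

The seat fit is within 0.3 px. The tin sits about 3 mm into the rack, just short of the board edge. The interface has no tilt, so I'll pull the tin forward by its tab with the tool upright, then regrip it across the diameter clear of the board. First I turn the tool in line with the rack.

Units first: shifts go in shares of 0.8 m and turns go in shares of 360 degrees. So 0.117 rad / 6.2832 = 0.0186.

```bash
cat >> h.py <<'E'
def go(x,y,z,yaw=None):
    o=sensors.get_obs();R=Ro.from_euler("xyz",o["ee_rot"]).as_matrix();d=np.array([x,y,z])-o["tool_pos"]
    v=R.T@d;t=0 if yaw is None else -(((yaw-o["ee_rot"][2])+np.pi)%(2*np.pi)-np.pi)
    print("d tool",v.round(4),"turn",round(float(t),3),"n>=",int(np.ceil(max(np.linalg.norm(v)/.0417,abs(t)/.125))),"F",np.round(o["wrist_force"],1))
E
echo '[[[0.094,0,0,0,0.0186],[0.094,0,0,0,0.0186],[0.094,0,0,0,0.0186],[0.094,0,0,0,0.0186],[0.094,0,0,0,0.0186],[0.094,0,0,0,0.0186],[0.094,0,0,0,0.0186],[0.094,0,0,0,0.0186],[0.094,0,0,0,0.0186],[0.094,0,0,0,0.0186],[0.094,0,0,0,0.0186],[0.094,0,0,0,0.0186]]]' | python3 nudge.py; python3 -c "
from h import *
go(.2,.2,.21,1.364); go(.514,.2,.21,1.364)"
```

```text
time: 1.65
tool_pos: [0.1998, 0.5124, 0.2055]
ee_rot: [3.142, -0.0, 1.36]
wrist_force: [0.1, 0.6, 0.1]
width: 0.0939
finger_force: 0.0
d tool [-0.3055  0.0656 -0.0045] turn -0.004 n>= 8 F [0.1 0.6 0.1]
d tool [-0.2398  0.3726 -0.0045] turn -0.004 n>= 11 F [0.1 0.6 0.1]
```

In the tool's units: -0.038 m / 0.8 = -0.0475, 0.0307 m / 0.8 = 0.0384.

```bash
echo '[[[0.094,-0.0475,0.01,0,0],[0.094,-0.0475,0.01,0,0],[0.094,-0.0475,0.01,0,0],[0.094,-0.0475,0.01,0,0],[0.094,-0.0475,0.01,0,0],[0.094,-0.0475,0.01,0,0],[0.094,-0.0475,0.01,0,0],[0.094,-0.0475,0.01,0,0],[0.06,0.0083,0.0384,0,0],[0.06,0.0083,0.0384,0,0],[0.06,0.0083,0.0384,0,0],[0.05,0.0083,0.0384,0,0],[0.05,0.0083,0.0384,0,0],[0.05,0.0083,0.0384,0,0],[0.05,0.0083,0.0384,0,0],[0.05,0.0083,0.0384,0,0],[0.05,0.0083,0.0384,0,0],[0.05,0.0083,0.0384,0,0]]]' | python3 nudge.py; python3 -c "
from h import *
go(.5235,.250,.10,1.364)"
```

```text
time: 3.15
tool_pos: [0.5161, 0.2037, 0.2054]
ee_rot: [-3.142, -0.0, 1.366]
wrist_force: [-0.2, -0.3, 0.3]
width: 0.05
finger_force: 0.0
d tool [ 0.0468 -0.0022  0.1054] turn 0.002 n>= 3 F [-0.2 -0.3  0.3]
```

In the tool's units: 0.035 m / 0.8 = 0.0438, 0.015 m / 0.8 = 0.0188.

```bash
echo '[[[0.04,0.0125,-0.0009,0.0438,0],[0.04,0.015,-0.001,0.0438,0],[0.04,0.0125,-0.0009,0.0438,0],[0.04,0,0,0.0188,0],[0.04,0,0,0,0]]]' | python3 nudge.py; python3 -c "
from h import *
s=shot('side','g1',(260,170,90,68),8)
o=sensors.get_obs();print(o['tool_pos'],(proj(s,[o['tool_pos']])-[260,170]+.5)*8-.5)
go(.524,.250,.027,1.364)"
```

```text
time: 3.57
tool_pos: [0.5155, 0.2349, 0.0796]
ee_rot: [-3.132, 0.006, 1.367]
wrist_force: [0.5, 0.2, -0.8]
width: 0.0404
finger_force: 0.0
[0.517268   0.23526286 0.08289208] [[262.60785667 410.15774818]]
d tool [0.016  0.0039 0.0558] turn 0.002 n>= 2 F [0.7 0.  0. ]
```

View pics/g1.png

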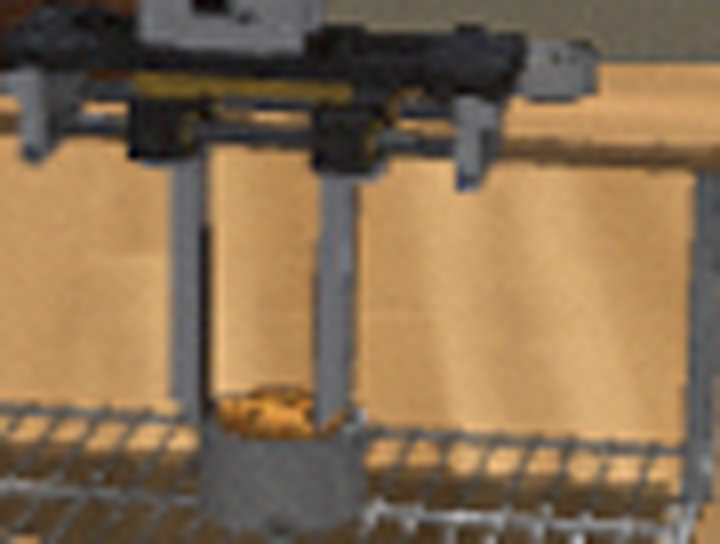

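The fingertips appear at (263,420) against a predicted (263,410), with the finger's near face explaining the offset, so the robot and camera agree. Descending to straddle the tab.

In the tool's units: 0.02 m / 0.8 = 0.025, 0.01 m / 0.8 = 0.0125.

```bash
echo '[[[0.036,0.01,0.0025,0.025,0],[0.036,0.0113,0.0025,0.025,0],[0.036,0,0,0.0125,0],[0.036,0,0,0.0038,0],[0.036,0,0,0,0],[0.036,0,0,0,0],[0.036,0,0,0,0]]]' | python3 nudge.py; python3 -c "
from h import *
go(.524,.251,.027,1.364)"
```

```text
time: 4.2
tool_pos: [0.5274, 0.2516, 0.0344]
ee_rot: [3.139, -0.002, 1.365]
wrist_force: [-0.6, -0.6, -0.4]
width: 0.0357
finger_force: 0.0
d tool [-0.0013 -0.0033  0.0074] turn 0.001 n>= 1 F [-0.6 -0.6 -0.4]
```

In the tool's units: 0.005 m / 0.8 = 0.0063, -0.003 m / 0.8 = -0.0038.

```bash
echo '[[[0.036,0,-0.0038,0.0063,0],[0.036,0,0,0.0025,0],[0.036,0,0,0,0],[0.036,0,0,0,0]]]' | python3 nudge.py; python3 -c "
from h import *
go(.524,.251,.027,1.364)"
```

```text
time: 4.53
tool_pos: [0.5233, 0.2521, 0.0255]
ee_rot: [-3.142, -0.0, 1.366]
wrist_force: [0.4, -0.7, 0.2]
width: 0.0361
finger_force: 0.0
d tool [-0.0009  0.0009 -0.0015] turn 0.002 n>= 1 F [ 0.4 -0.7  0.2]
```

In the tool's units: -0.0015 m / 0.8 = -0.0019.

```bash
echo '[[[0.036,0,0,-0.0019,0],[0.0,0,0,0,0],[0,0,0,0,0],[0,0,0,0,0],[0,0,0,0,0],[0,0,0,0,0],[0,0,0,0,0],[0,0,0,0,0]]]' | python3 nudge.py; python3 -c "
from h import *
go(.524,.251,.027,1.364)"
```

```text
time: 5.2
tool_pos: [0.5231, 0.2521, 0.027]
ee_rot: [-3.141, 0.0, 1.366]
wrist_force: [-1.3, -0.9, 1.0]
width: 0.0114
finger_force: 29.7
d tool [-0.0008  0.0011 -0.    ] turn 0.002 n>= 1 F [-1.3 -0.9  1. ]
```

The fingers hold the tab at 11–12 mm. Pulling the tin forward 50 mm.

In the tool's units: -0.005 m / 0.8 = -0.0063, -0.004 m / 0.8 = -0.005.

```bash
echo '[[[0,-0.005,0,0,0],[0,-0.0063,0,0,0],[0,-0.0063,0,0,0],[0,-0.0063,0,0,0],[0,-0.0063,0,0,0],[0,-0.0063,0,0,0],[0,-0.0063,0,0,0],[0,-0.0063,0,0,0],[0,-0.0063,0,0,0],[0,-0.005,0,0,0],[0,0,0,0,0]]]' | python3 nudge.py; python3 -c "
from h import *
s=shot('side','g2',(260,180,90,68),8)
o=sensors.get_obs();print(o['tool_pos'],o['width'],(proj(s,[o['tool_pos']])-[260,180]+.5)*8-.5,o['wrist_force'])"
```

```text
time: 6.12
tool_pos: [0.5134, 0.2038, 0.027]
ee_rot: [-3.141, 0.001, 1.365]
wrist_force: [-0.4, -1.0, 0.2]
width: 0.0112
finger_force: 29.7
[0.51335176 0.20388394 0.02696427] 0.011297471316426331 [[252.59100566 505.40468992]] [-0.04776565 -2.17743621  0.34476278]
```

View pics/g2.png

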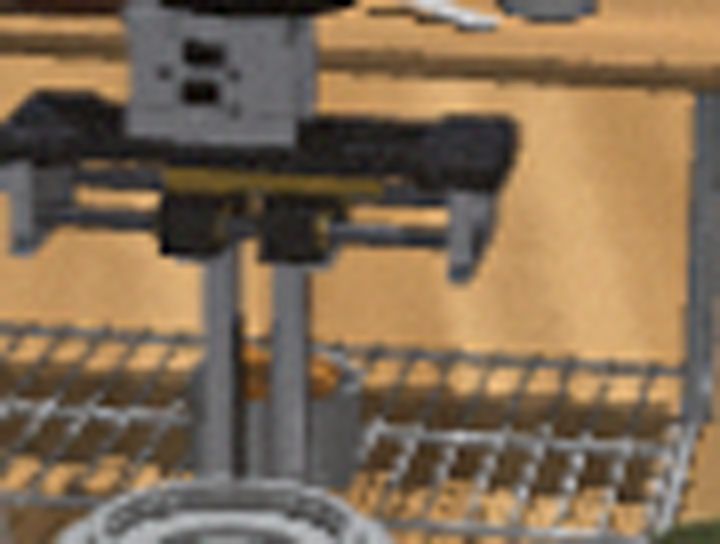

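The tin has come forward to about (0.523, 0.250) and stands upright on the wires. I release, rise, and take a frame to refine the tin position.

In the tool's units: -0.04 m / 0.8 = -0.05, -0.03 m / 0.8 = -0.0375.

```bash
echo '[[[0.03,0,0,0,0],[0.03,0,0,0,0],[0.03,0,0,-0.0125,0],[0.05,0,0,-0.0375,0],[0.094,0,0,-0.05,0],[0.094,-0.025,0,-0.025,0],[0.094,-0.025,0,0,0],[0.094,0,0,0,0],[0.094,0,0,0,0],[0.094,0,0,0,0]]]' | python3 nudge.py; python3 -c "
from h import *
import pickle
ss=[camrig.snapshot('side') for _ in range(6)]
s=ss[0];s['color']=m=np.mean([x['color'] for x in ss],0).astype(np.uint8);pickle.dump(s,open('s2.pkl','wb'))
cv2.imwrite('pics/g3.png',cv2.resize(m[200:254,262:334],None,fx=11,fy=11,interpolation=cv2.INTER_LANCZOS4))
for c in [(.523,.244),(.523,.250),(.523,.256)]:
  a=np.linspace(0,2*np.pi,90)
  for z in(.061,.025):
    p=(proj(s,np.c_[c[0]+.032*np.cos(a),c[1]+.032*np.sin(a),a*0+z])-[262,200]+.5)*11-.5;print(c,z,p.min(0).round(),p.max(0).round())
o=sensors.get_obs();print(o['tool_pos'],o['width'])"
```

```text
time: 7.0
tool_pos: [0.5052, 0.1665, 0.1266]
ee_rot: [-3.141, -0.0, 1.366]
wrist_force: [0.6, -0.5, -0.4]
width: 0.0733
finger_force: 0.0
(0.523, 0.244) 0.061 [240. 264.] [481. 342.]
(0.523, 0.244) 0.025 [241. 388.] [479. 471.]
(0.523, 0.25) 0.061 [240. 257.] [480. 334.]
(0.523, 0.25) 0.025 [241. 381.] [479. 463.]
(0.523, 0.256) 0.061 [240. 250.] [479. 327.]
(0.523, 0.256) 0.025 [241. 374.] [478. 455.]
[0.50521994 0.16639639 0.12631272] 0.0927861125750928
```

View pics/g3.png

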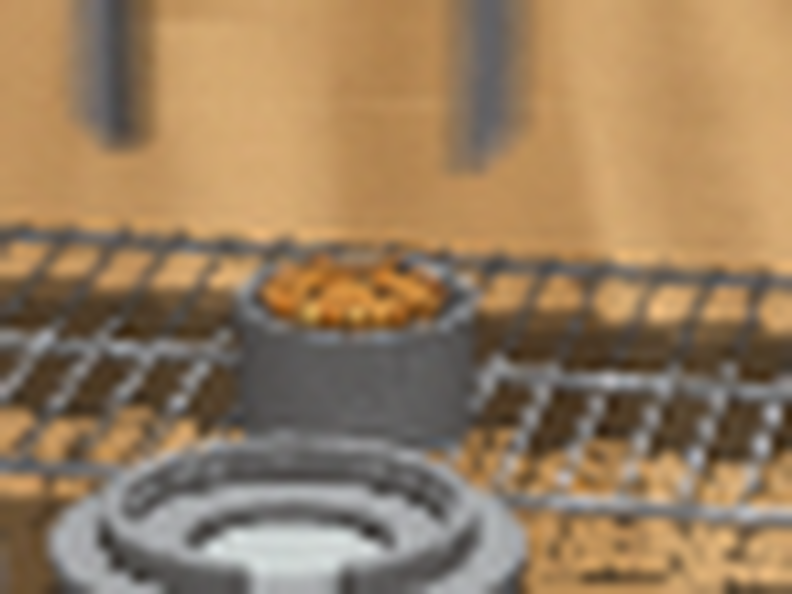

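The tin's rim spans x 237–475 and y 250–342 in the crop, which puts it at about (0.522, 0.250), in line with the drag. Moving over it and down.

In the tool's units: 0.03 m / 0.8 = 0.0375, 0.028 m / 0.8 = 0.035.

```bash
echo '[[[0.094,0.035,-0.0006,0,0],[0.094,0.035,0,0,0],[0.094,0.035,0,0,0],[0.094,0.0025,0,0,0],[0.094,0,0,0.0375,0],[0.094,0,0,0.0375,0],[0.094,0,0,0.025,0],[0.094,0,0,0,0],[0.094,0,0,0,0],[0.094,0,0,0,0]]]' | python3 nudge.py; python3 -c "
from h import *
go(.522,.250,.037,1.366)"
```

```text
time: 8.13
tool_pos: [0.5234, 0.2504, 0.0484]
ee_rot: [3.14, -0.001, 1.366]
wrist_force: [-0.3, -0.9, 0.5]
width: 0.0938
finger_force: 0.0
d tool [-0.0006 -0.0013  0.0114] turn -0.0 n>= 1 F [-0.3 -0.9  0.5]
```

In the tool's units: 0.007 m / 0.8 = 0.0088, 0.004 m / 0.8 = 0.005.

```bash
echo '[[[0.094,0,-0.0016,0.0088,0],[0.094,0,0,0.005,0],[0.094,0,0,0,0],[0.05,0,0,0,0],[0,0,0,0,0],[0,0,0,0,0],[0,0,0,0,0],[0,0,0,0,0],[0,0,0,0,0]]]' | python3 nudge.py; python3 -c "
from h import *
go(.522,.250,.037,1.366)"
```

```text
time: 8.88
tool_pos: [0.5213, 0.2506, 0.0362]
ee_rot: [3.142, -0.0, 1.366]
wrist_force: [0.3, 0.4, 0.8]
width: 0.064
finger_force: 30.0
d tool [-0.0004  0.0009 -0.0008] turn -0.0 n>= 1 F [0.3 0.4 0.8]
```

The tin is held at 64.0 mm. Lifting it, backing out, and turning to the seat's yaw.

In the tool's units: -0.025 m / 0.8 = -0.0313, -0.02 m / 0.8 = -0.025, -0.06 rad / 6.2832 = -0.0095.

```bash
echo '[[[0,0,0,-0.0125,0],[0,0,0,-0.025,0],[0,0,0,-0.0313,0],[0,0,0,-0.0313,0],[0,0,0,-0.0313,0],[0,0,0,-0.025,0],[0,0,0,-0.0063,0],[0,-0.0188,0,0,0],[0,-0.0313,0,0,0],[0,-0.0313,0,0,0],[0,-0.0188,0,0,0],[0,0,0,0,-0.008],[0,0,0,0,-0.0095],[0,0,0,0,-0.0095],[0,0,0,0,-0.008],[0,0,0,0,0],[0,0,0,0,0]]]' | python3 nudge.py; python3 -c "
from h import *
go(.504,-.0212,.15,1.586)"
```

```text
time: 10.3
tool_pos: [0.5038, 0.1713, 0.1641]
ee_rot: [-3.138, 0.001, 1.584]
wrist_force: [0.5, 0.3, -3.1]
width: 0.0641
finger_force: 30.0
d tool [-0.1924 -0.0023  0.0143] turn -0.002 n>= 5 F [ 0.5  0.3 -3.1]
```

In the tool's units: -0.035 m / 0.8 = -0.0438, -0.03 m / 0.8 = -0.0375.

```bash
echo '[[[0,-0.0188,0,0,0],[0,-0.0375,0,0,0],[0,-0.0438,0,0,0],[0,-0.0438,0,0,0],[0,-0.0438,0,0,0],[0,-0.0338,0,0,0],[0,-0.0188,-0.0025,0.0025,0],[0,0,0,0.015,0],[0,0,0,0,0],[0,0,0,0,0],[0,0,0,0,0]]]' | python3 nudge.py; python3 -c "
from h import *
import pickle
ss=[camrig.snapshot('side') for _ in range(6)]
s=ss[-1];s['color']=m=np.mean([x['color'] for x in ss[2:]],0).astype(np.uint8);pickle.dump(s,open('s3.pkl','wb'))
cv2.imwrite('pics/g4.png',cv2.resize(m[222:270,256:322],None,fx=12,fy=12,interpolation=cv2.INTER_LANCZOS4))
o=sensors.get_obs();print(o['tool_pos'],o['ee_rot'],o['width'])
a=np.linspace(0,2*np.pi,180);tp=o['tool_pos'];f=lambda P:(proj(s,P)-[256,222]+.5)*12-.5
for n,x,y,z,r in [('tin top',tp[0],tp[1],tp[2]-.011+.036,.032),('tin bot',tp[0],tp[1],tp[2]-.011,.032),('collar',.504,-.0212,.106,.041)]:
  p=f(np.c_[x+r*np.cos(a),y+r*np.sin(a),a*0+z]);print(n,p.min(0).round(),p.max(0).round())
print('tab',f([(tp[0],tp[1]-.054,tp[2]-.011+.005)]),'gap',f([(.5045,-.0552,.106)]))
"
```

```text
time: 11.22
tool_pos: [0.5055, -0.0187, 0.1513]
ee_rot: [-3.14, -0.001, 1.587]
wrist_force: [-0.5, -0.1, -3.1]
width: 0.0636
finger_force: 30.0
[ 0.50605261 -0.01925534  0.15229676] [ 3.14091244e+00 -8.95241505e-06  1.58677318e+00] 0.0632143092187465
tin top [ 236. -108.] [563.  -8.]
tin bot [238.  62.] [561. 169.]
collar [185. 212.] [595. 359.]
tab [[401.41484925 183.83350574]] gap [[393.34912386 346.12591801]]
```

View pics/g4.png

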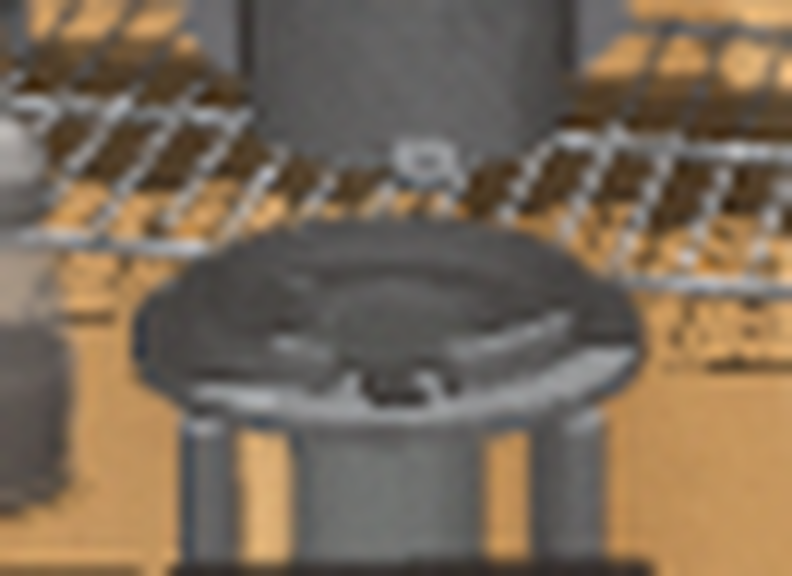

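The tin's sides are at x 243 and 570 (centre 406), the tab is at x 425, and the seat's centre is at x 390. I correct by −3 mm in x, −2 mm in y and about 0.045 rad, then descend in steps with a force check.

Units first: shifts go in shares of 0.8 m and turns go in shares of 360 degrees. So 0.012 m / 0.8 = 0.015, -0.003 m / 0.8 = -0.0038, 0.045 rad / 6.2832 = 0.0072.

```bash
echo '[[[0,-0.0025,-0.0038,0,0.0072],[0,0,0,0.015,0],[0,0,0,0.015,0],[0,0,0,0.0075,0],[0,0,0,0,0],[0,0,0,0,0],[0,0,0,0,0]]]' | python3 nudge.py; echo '[[[0,0,0,0.0038,0],[0,0,0,0,0],[0,0,0,0,0]]]' | python3 nudge.py;echo '[[[0,0,0,0.0038,0],[0,0,0,0,0],[0,0,0,0,0]]]' | python3 nudge.py
```

```text
time: 12.1
tool_pos: [0.503, -0.0218, 0.1219]
ee_rot: [-3.142, -0.0, 1.541]
wrist_force: [-0.6, -0.1, -3.6]
width: 0.0639
finger_force: 30.0
time: 12.35
tool_pos: [0.5029, -0.0219, 0.1191]
ee_rot: [3.141, -0.0, 1.541]
wrist_force: [-0.1, 0.2, -2.2]
width: 0.0638
finger_force: 30.0
time: 12.6
tool_pos: [0.5027, -0.0218, 0.1158]
ee_rot: [-3.141, -0.0, 1.541]
wrist_force: [0.3, 0.5, -2.5]
width: 0.0637
finger_force: 30.0
```

In the tool's units: 0.002 m / 0.8 = 0.0025.

```bash
echo '[[[0,0,0,0.0025,0],[0,0,0,0,0],[0,0,0,0,0]]]' | python3 nudge.py;echo '[[[0,0,0,0.0025,0],[0,0,0,0,0],[0,0,0,0,0]]]' | python3 nudge.py;echo '[[[0,0,0,0.0019,0],[0,0,0,0,0],[0,0,0,0,0]]]' | python3 nudge.py
```

```text
time: 12.85
tool_pos: [0.5028, -0.0218, 0.1138]
ee_rot: [-3.141, -0.0, 1.541]
wrist_force: [-0.5, 0.8, -2.5]
width: 0.0639
finger_force: 30.0
time: 13.1
tool_pos: [0.5027, -0.0219, 0.1118]
ee_rot: [-3.141, -0.0, 1.541]
wrist_force: [0.8, -0.0, -3.6]
width: 0.0634
finger_force: 30.0
time: 13.35
tool_pos: [0.5028, -0.0218, 0.1103]
ee_rot: [-3.141, -0.0, 1.541]
wrist_force: [-0.3, 0.1, -2.3]
width: 0.0639
finger_force: 30.0
```

In the tool's units: 0.001 m / 0.8 = 0.0013.

```bash
echo '[[[0,0,0,0.0013,0],[0,0,0,0,0],[0,0,0,0,0]]]' | python3 nudge.py;echo '[[[0,0,0,0.0013,0],[0,0,0,0,0],[0,0,0,0,0]]]' | python3 nudge.py
```

```text
time: 13.6
tool_pos: [0.5028, -0.0218, 0.1094]
ee_rot: [-3.141, -0.0, 1.541]
wrist_force: [0.4, -0.2, -2.5]
width: 0.0635
finger_force: 30.0
time: 13.85
tool_pos: [0.503, -0.0219, 0.1092]
ee_rot: [3.141, -0.0, 1.541]
wrist_force: [-0.7, 0.4, 2.1]
width: 0.0641
finger_force: 30.0
```

Contact came at TCP z 0.109, exactly the seated height, so the tin is home. Releasing, rising, and closing the fingers over the lever.

In the tool's units: -0.035 m / 0.8 = -0.0438, -0.03 m / 0.8 = -0.0375.

```bash
echo '[[[0.094,0,0,-0.0013,0],[0.094,0,0,0,0],[0.094,0,0,0,0],[0.094,0,0,0,0],[0.094,0,0,0,0],[0.094,0,0,0,0],[0.094,0,0,-0.0125,0],[0.094,0,0,-0.0375,0],[0.094,0,0,-0.0438,0],[0.094,0,0,-0.0313,0],[0.0,-0.0375,0,0,0],[0,-0.0438,0,0,0],[0,-0.0438,0,0,0],[0,-0.0438,0,0,0],[0,-0.0438,0,0,0],[0,-0.0313,0,0,0],[0,0,0,0,0],[0,0,0,0,0]]]' | python3 nudge.py; python3 -c "
from h import *
go(.506,-.217,.138,1.586)"
```

```text
time: 15.35
tool_pos: [0.4969, -0.2177, 0.2098]
ee_rot: [3.141, -0.001, 1.538]
wrist_force: [-0.1, 0.6, -0.6]
width: 0.0442
finger_force: 0.0
d tool [0.001  0.0091 0.0718] turn -0.048 n>= 2 F [-0.1  0.6 -0.6]
```

In the tool's units: 0.03 m / 0.8 = 0.0375, 0.009 m / 0.8 = 0.0113, -0.048 rad / 6.2832 = -0.0076.

```bash
echo '[[[0,0,0,0,-0.0076],[0,0.0013,0.0113,0.0375,0],[0,0,0,0.0375,0],[0,0,0,0.01,0],[0,0,0,0,0],[0,0,0,0,0],[0,0,0,0,0]]]' | python3 nudge.py; echo '[[[0,0,0,0.005,0],[0,0,0,0.0025,0],[0,0,0,0,0],[0,0,0,0,0]]]' | python3 nudge.py; python3 -c "
from h import *
go(.506,-.217,.130,1.586)"
```

```text
time: 15.93
tool_pos: [0.5071, -0.2156, 0.1438]
ee_rot: [3.138, 0.002, 1.59]
wrist_force: [0.6, -0.3, -0.4]
width: 0.0009
finger_force: 0.0
time: 16.27
tool_pos: [0.506, -0.2157, 0.1358]
ee_rot: [3.141, 0.0, 1.589]
wrist_force: [0.0, 0.7, -0.0]
width: 0.0005
finger_force: 0.0
d tool [-0.0013 -0.0001  0.0058] turn 0.003 n>= 1 F [ 0.   0.7 -0. ]
```

In the tool's units: 0.003 m / 0.8 = 0.0038, 0.0025 m / 0.8 = 0.0031.

```bash
echo '[[[0,-0.0013,0,0.0038,0],[0,0,0,0.0031,0],[0,0,0,0,0],[0,0,0,0,0]]]' | python3 nudge.py; echo '[[[0,-0.0033,0,0.0055,0],[0,-0.0033,0,0.0055,0],[0,0,0,0,0],[0,0,0,0,0]]]' | python3 nudge.py
```

```text
time: 16.6
tool_pos: [0.506, -0.2168, 0.13]
ee_rot: [3.141, 0.0, 1.589]
wrist_force: [1.1, 0.1, 1.0]
width: 0.0006
finger_force: 0.4
time: 16.93
tool_pos: [0.5062, -0.2225, 0.1214]
ee_rot: [3.141, 0.001, 1.588]
wrist_force: [-0.4, -0.9, 1.7]
width: 0.0006
finger_force: 1.3
```

The finger tips touch the grip and it follows. Continuing along the arc.

In the tool's units: 0.0048 m / 0.8 = 0.006, 0.0047 m / 0.8 = 0.0059.

```bash
echo '[[[0,-0.0026,0,0.0056,0],[0,-0.0026,0,0.0056,0],[0,-0.0023,0,0.0059,0],[0,-0.0023,0,0.0059,0],[0,-0.0019,0,0.006,0],[0,-0.0019,0,0.006,0]]]' | python3 nudge.py; echo '[[[0,-0.0013,0,0.0063,0],[0,-0.0013,0,0.0063,0],[0,-0.0009,0,0.0063,0],[0,-0.0009,0,0.0063,0],[0,-0.0004,0,0.0063,0],[0,-0.0004,0,0.0063,0]]]' | python3 nudge.py; echo '[[[0,0,0,0.005,0],[0,0,0,0.0038,0],[0,0,0,0.0025,0],[0,0,0,0,0],[0,0,0,0,0]]]' | python3 nudge.py
```

```text
time: 17.43
tool_pos: [0.5066, -0.2349, 0.0952]
ee_rot: [3.14, 0.005, 1.588]
wrist_force: [-3.0, -4.2, 9.3]
width: 0.0009
finger_force: 4.3
time: 17.93
tool_pos: [0.5073, -0.2402, 0.0654]
ee_rot: [3.138, 0.007, 1.588]
wrist_force: [-0.6, -5.9, 6.9]
width: 0.0004
finger_force: 3.7
time: 18.35
tool_pos: [0.5075, -0.2387, 0.0556]
ee_rot: [3.138, 0.004, 1.588]
wrist_force: [1.0, -5.2, 4.7]
width: 0.0003
finger_force: 2.6
```

In the tool's units: 0.002 m / 0.8 = 0.0025, 0.001 m / 0.8 = 0.0013.

```bash
echo '[[[0,0.0013,0,0.0025,0],[0,0.0013,0,0.0025,0],[0,0,0,0.0013,0],[0,0,0,0,0],[0,0,0,0,0],[0,0,0,0,0]]]' | python3 nudge.py; echo '[[[0,0,0,0.0025,0],[0,0,0,0.0013,0],[0,0,0,0,0],[0,0,0,0,0]]]' | python3 nudge.py
```

```text
time: 18.85
tool_pos: [0.5078, -0.2376, 0.0529]
ee_rot: [3.137, 0.007, 1.589]
wrist_force: [-2.9, -4.2, 13.2]
width: 0.0005
finger_force: 6.6
time: 19.18
tool_pos: [0.5079, -0.2376, 0.0526]
ee_rot: [3.137, 0.007, 1.589]
wrist_force: [-5.9, -2.3, 23.1]
width: 0.0005
finger_force: 11.7
```

The force rises to 23 N at z 0.053, which is the end stop. I rise and take the last view to check the base and pie.

In the tool's units: -0.04 m / 0.8 = -0.05, -0.035 m / 0.8 = -0.0438.

```bash
echo '[[[0,0,0,-0.005,0],[0,0,0,-0.025,0],[0,0,0,-0.0438,0],[0,0,0,-0.05,0],[0.05,0,0,-0.05,0],[0.094,0,0,-0.0375,0],[0.094,0,0,-0.025,0],[0.094,0,0,0,0],[0.094,0,0,0,0]]]' | python3 nudge.py; python3 -c "
from h import *
import pickle
o=sensors.get_obs();print(o['tool_pos'],o['width'])
ss=[camrig.snapshot('side') for _ in range(6)]
s=ss[-1];s['color']=m=np.mean([x['color'] for x in ss[2:]],0).astype(np.uint8);pickle.dump(s,open('s4.pkl','wb'))
cv2.imwrite('pics/g5.png',cv2.resize(m[212:276,254:326],None,fx=9,fy=9,interpolation=cv2.INTER_LANCZOS4))
a=np.linspace(0,2*np.pi,180);f=lambda P:(proj(s,P)-[254,212]+.5)*9-.5
for n,z,r in [('pie top',.185,.023),('base top',.153,.0275),('base bot',.146,.0275),('tin top',.134,.032),('disc',.098,.052)]:
  p=f(np.c_[.5035+r*np.cos(a),-.0215+r*np.sin(a),a*0+z]);print(n,p.min(0).round(),p.max(0).round())
"
```

```text
time: 19.93
tool_pos: [0.5066, -0.2342, 0.2351]
ee_rot: [3.141, -0.0, 1.589]
wrist_force: [-0.5, 0.7, -0.1]
width: 0.0302
finger_force: 0.0
[ 0.50657789 -0.23422338  0.23513241] 0.030228121099392068
pie top [219.  -6.] [396.  47.]
base top [203. 103.] [413. 171.]
base bot [204. 128.] [413. 197.]
tin top [187. 164.] [429. 246.]
disc [113. 263.] [503. 405.]
```

View pics/g5.png

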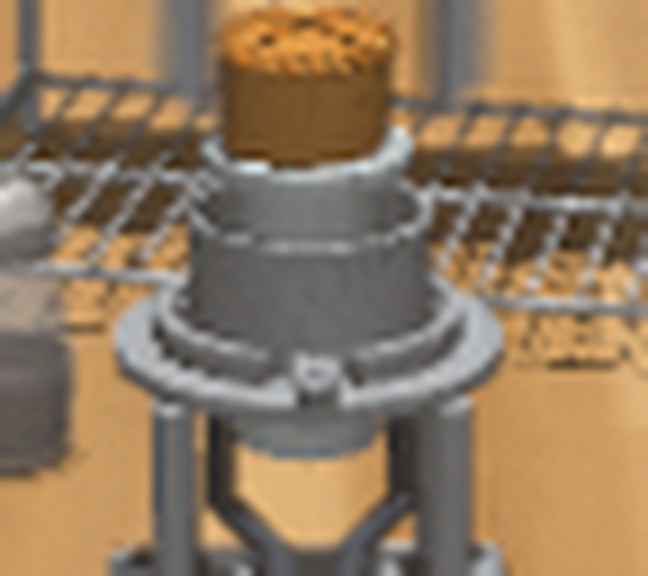

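The tin is home with its tab in the gap at (317,380). The base is raised with the pie upright and spans x 202–410 at y about 170, so it is centred at about (0.503, −0.022). Moving over it, open.

In the tool's units: 0.04 m / 0.8 = 0.05, 0.03 m / 0.8 = 0.0375.

```bash
echo '[[[0.094,0.0188,0,0,0],[0.094,0.0375,-0.0025,0,0],[0.094,0.05,-0.0025,0,0],[0.094,0.05,0,0,0],[0.094,0.05,0,0,0],[0.094,0.0375,0,0,0],[0.094,0.0213,0,0,0],[0.094,0,0,0,0],[0.094,0,0,0,0],[0.094,0,0,0,0],[0.094,0,0,0,0]]]' | python3 nudge.py; python3 -c "
from h import *
go(.503,-.0218,.147,1.586)"
```

```text
time: 21.15
tool_pos: [0.4984, -0.0235, 0.2349]
ee_rot: [-3.141, 0.0, 1.587]
wrist_force: [-0.2, -0.7, 0.4]
width: 0.0941
finger_force: 0.0
d tool [0.0017 0.0047 0.0879] turn 0.001 n>= 3 F [-0.2 -0.7  0.4]
```

```bash
echo '[[[0.094,0.0021,0.0059,0,0],[0.094,0,0,0,0],[0.094,0,0,0.025,0],[0.094,0,0,0.0375,0],[0.094,0,0,0.025,0],[0.094,0,0,0.0125,0],[0.094,0,0,0,0],[0.094,0,0,0,0],[0.094,0,0,0,0],[0.094,0,0,0,0]]]' | python3 nudge.py; python3 -c "
from h import *
go(.503,-.0218,.147,1.586)"
```

```text
time: 21.98
tool_pos: [0.5044, -0.0212, 0.1572]
ee_rot: [3.138, 0.0, 1.589]
wrist_force: [0.5, -0.2, 0.5]
width: 0.0939
finger_force: 0.0
d tool [-0.0006 -0.0014  0.0102] turn 0.003 n>= 1 F [ 0.5 -0.2  0.5]
```

```bash
echo '[[[0.094,-0.0006,-0.0013,0.0063,0],[0.09,0,0,0.0063,0],[0.085,0,0,0,0],[0.078,0,0,0,0],[0.072,0,0,0,0],[0.067,0,0,0,0],[0.063,0,0,0,0],[0.060,0,0,0,0],[0.060,0,0,0,0]]]' | python3 nudge.py; python3 -c "
from h import *
go(.503,-.0218,.147,1.586)"
```

```text
time: 22.73
tool_pos: [0.5023, -0.0214, 0.1453]
ee_rot: [3.141, -0.0, 1.589]
wrist_force: [-0.3, 0.8, -0.6]
width: 0.0601
finger_force: 0.0
d tool [-0.0004  0.0007 -0.0017] turn 0.003 n>= 1 F [-0.3  0.8 -0.6]
```

In the tool's units: -0.0017 m / 0.8 = -0.0021.

```bash
echo '[[[0.060,0,0,-0.0021,0],[0.058,0,0,0,0],[0.057,0,0,0,0],[0.056,0,0,0,0],[0.055,0,0,0,0],[0.053,0,0,0,0],[0,0,0,0,0],[0,0,0,0,0],[0,0,0,0,0]]]' | python3 nudge.py; python3 -c "
from h import *
go(.503,-.0218,.147,1.586)"
```

```text
time: 23.48
tool_pos: [0.502, -0.0214, 0.1469]
ee_rot: [-3.141, -0.0, 1.589]
wrist_force: [-1.1, 0.8, -0.4]
width: 0.0538
finger_force: 30.0
d tool [-0.0004  0.0009 -0.0001] turn 0.003 n>= 1 F [-1.1  0.8 -0.4]
```

In the tool's units: -0.003 m / 0.8 = -0.0038.

```bash
for i in 1 2 3; do echo '[[[0,0,0,0,0]]]' | python3 nudge.py | grep -E "width|wrist"; done; echo '[[[0,0,0,-0.0038,0],[0,0,0,-0.0038,0],[0,0,0,-0.0038,0],[0,0,0,-0.0038,0],[0,0,0,0,0],[0,0,0,0,0]]]' | python3 nudge.py
```

```text
wrist_force: [-1.0, -0.4, 1.0]
width: 0.0538
wrist_force: [-0.2, -0.4, 0.6]
width: 0.0538
wrist_force: [-1.6, 0.9, 1.4]
width: 0.0539
time: 24.23
tool_pos: [0.5025, -0.0215, 0.1592]
ee_rot: [3.141, 0.0, 1.589]
wrist_force: [0.5, -0.1, -2.7]
width: 0.0542
finger_force: 30.0
```

The base is off the plunger with the right weight. I raise it and carry it smoothly to the board.

In the tool's units: -0.01 m / 0.8 = -0.0125, -0.006 m / 0.8 = -0.0075.

```bash
echo '[[[0,0,0,-0.0075,0],[0,0,0,-0.0125,0],[0,0,0,-0.0125,0],[0,0,0,-0.0075,0],[0,0,0,-0.0025,0],[0,0,0,0,0]]]' | python3 nudge.py; echo '[[[0,-0.01,-0.0013,0,0],[0,-0.0188,-0.002,0,0],[0,-0.025,-0.0025,0,0],[0,-0.03,-0.0033,0,0],[0,-0.03,-0.0033,0,0],[0,-0.03,-0.0033,0,0],[0,-0.03,-0.0033,0,0],[0,-0.03,-0.0033,0,0],[0,-0.03,-0.0033,0,0],[0,-0.03,-0.0033,0,0],[0,-0.03,-0.0033,0,0],[0,-0.03,-0.0033,0,0],[0,-0.03,-0.0033,0,0],[0,-0.03,-0.0033,0,0],[0,-0.03,-0.0033,0,0],[0,-0.025,-0.0025,0,0],[0,-0.0188,-0.002,0,0],[0,-0.01,-0.0013,0,0],[0,0,0,0,0],[0,0,0,0,0]]]' | python3 nudge.py; python3 -c "
from h import *
import pickle
go(.469,-.396,.0175)
s=pickle.load(open('side.pkl','rb'));m=cv2.cvtColor(s['color'],cv2.COLOR_BGR2GRAY)[325:402,200:340]
_,b=cv2.threshold(m,0,255,cv2.THRESH_BINARY_INV+cv2.THRESH_OTSU);n,l,st,c=cv2.connectedComponentsWithStats(b);i=l[45,69];print(st[i],c[i])
print('far',atz(s,[(200+st[i][0],370),(200+st[i][0]+st[i][2],369),(269,325+st[i][1])],.016).round(3).tolist())
t=camrig.snapshot('side');h=cv2.cvtColor(t['color'],cv2.COLOR_BGR2HSV);o=sensors.get_obs()
p=proj(t,[o['tool_pos']+[0,0,.022]])[0];x,y=p.round().astype(int);w=h[y-12:y+13,x-18:x+19]
k=cv2.inRange(w,(8,120,60),(25,255,255));mm=cv2.moments(k,True);print('pie centroid rel to expected',mm['m10']/mm['m00']-18,mm['m01']/mm['m00']-12,k.mean(1).round().astype(int),k.mean(0).round().astype(int))"
```

```text
time: 24.73
tool_pos: [0.5029, -0.0215, 0.1943]
ee_rot: [3.139, 0.0, 1.589]
wrist_force: [0.4, -0.1, -1.6]
width: 0.0538
finger_force: 30.0
time: 26.4
tool_pos: [0.4684, -0.3957, 0.1924]
ee_rot: [-3.141, -0.001, 1.589]
wrist_force: [-0.5, 0.4, -2.1]
width: 0.0536
finger_force: 30.0
d tool [-0.0005  0.0007  0.1749] turn 0.0 n>= 5 F [-0.5  0.4 -2.1]
[  17   15  103   62 5255] [68.08334919 46.49857279]
far [[0.378, -0.396, 0.016], [0.559, -0.399, 0.016], [0.466, -0.3, 0.016]]
pie centroid rel to expected -0.8966049382716044 1.0601851851851851 [ 28  48 103 145 159 193 193 207 200 207 200 200 214 207 221 221 207 207
 207 207 193 179 179 179 165] [  0  10  92 112 163 204 214 224 224 224 235 235 235 245 255 255 255 245
 235 235 245 235 235 235 235 224 224 224 214 214 194 153  61   0  20   0
   0]
```

The pie is still upright and centred between the fingers, and the board centre comes out at about (0.469, −0.394). Lowering.

In the tool's units: 0.03 m / 0.8 = 0.0375, 0.02 m / 0.8 = 0.025.

```bash
echo '[[[0,0,0,0.0125,0],[0,0,0,0.025,0],[0,0,0,0.0375,0],[0,0,0,0.0375,0],[0,0,0,0.0375,0],[0,0,0,0.025,0],[0,0,0,0.015,0],[0,0,0,0.0075,0],[0,0,0,0,0],[0,0,0,0,0],[0,0,0,0,0]]]' | python3 nudge.py;  echo '[[[0,0,0,0.005,0],[0,0,0,0.0038,0],[0,0,0,0.0025,0],[0,0,0,0,0],[0,0,0,0,0],[0,0,0,0,0]]]' | python3 nudge.py
```

```text
time: 27.37
tool_pos: [0.4697, -0.397, 0.0371]
ee_rot: [3.139, 0.003, 1.589]
wrist_force: [0.1, 0.6, -2.0]
width: 0.0539
finger_force: 30.0
time: 27.87
tool_pos: [0.4685, -0.3961, 0.0259]
ee_rot: [3.142, -0.0, 1.589]
wrist_force: [-0.2, -0.8, -1.3]
width: 0.0539
finger_force: 30.0
```

In the tool's units: 0.003 m / 0.8 = 0.0038.

```bash
echo '[[[0,0,0,0.0038,0],[0,0,0,0.0038,0],[0,0,0,0,0],[0,0,0,0,0]]]' | python3 nudge.py; echo '[[[0,0,0,0.0013,0],[0,0,0,0,0],[0,0,0,0,0]]]' | python3 nudge.py; echo '[[[0,0,0,0.0013,0],[0,0,0,0,0],[0,0,0,0,0]]]' | python3 nudge.py
```

```text
time: 28.2
tool_pos: [0.4683, -0.3958, 0.0193]
ee_rot: [-3.141, -0.001, 1.589]
wrist_force: [0.1, 0.4, -1.7]
width: 0.0539
finger_force: 30.0
time: 28.45
tool_pos: [0.4686, -0.3961, 0.0188]
ee_rot: [3.142, -0.0, 1.589]
wrist_force: [0.6, 0.4, -1.5]
width: 0.0539
finger_force: 30.0
time: 28.7
tool_pos: [0.4685, -0.3961, 0.0178]
ee_rot: [3.142, -0.0, 1.589]
wrist_force: [0.3, 1.0, -1.5]
width: 0.0541
finger_force: 30.0
```

In the tool's units: 0.0007 m / 0.8 = 0.0009.

```bash
echo '[[[0,0,0,0.0009,0],[0,0,0,0,0],[0,0,0,0,0]]]' | python3 nudge.py; echo '[[[0,0,0,0.0006,0],[0,0,0,0,0],[0,0,0,0,0]]]' | python3 nudge.py
```

```text
time: 28.95
tool_pos: [0.4685, -0.396, 0.0171]
ee_rot: [-3.142, -0.0, 1.589]
wrist_force: [-0.1, 0.5, -2.0]
width: 0.0539
finger_force: 30.0
time: 29.2
tool_pos: [0.4686, -0.3961, 0.017]
ee_rot: [3.141, 0.0, 1.589]
wrist_force: [-0.1, -0.0, -0.2]
width: 0.0541
finger_force: 30.0
```

Contact came at TCP z 0.017, so the base rests on the board. Opening and withdrawing straight up.

In the tool's units: -0.04 m / 0.8 = -0.05, -0.03 m / 0.8 = -0.0375.

```bash
echo '[[[0.056,0,0,0,0],[0.06,0,0,0,0],[0.07,0,0,0,0],[0.085,0,0,0,0],[0.094,0,0,0,0],[0.094,0,0,0,0],[0.094,0,0,0,0],[0.094,0,0,0,0],[0.094,0,0,-0.0125,0],[0.094,0,0,-0.0375,0],[0.094,0,0,-0.05,0],[0.094,0,0,-0.05,0],[0.094,0,0,-0.05,0],[0.094,0,0,-0.0375,0],[0.094,0,0,0,0],[0.094,0,0,0,0],[0.094,0,0,0,0],[0.094,0,0,0,0]]]' | python3 nudge.py; python3 -c "
from h import *
import pickle
t=camrig.snapshot('side');h=cv2.cvtColor(t['color'],cv2.COLOR_BGR2HSV)
p=proj(t,[(.4685,-.396,.039)])[0];x,y=p.round().astype(int);w=h[y-16:y+17,x-22:x+23];k=cv2.inRange(w,(8,120,110),(25,255,255))
mm=cv2.moments(k,True);print('pie rel',mm['m10']/mm['m00']-22,mm['m01']/mm['m00']-16,(k.mean(1)/5.67).round().astype(int),(k.mean(0)/7.7).round().astype(int))
a=pickle.load(open('s4.pkl','rb'))['color'];d=cv2.absdiff(a,t['color']).max(2)
print('tin/seat diff',d[230:262,262:316].mean(), 'salt',d[228:265,245:262].mean(),'cup',d[243:272,338:375].mean(),'tumbler',d[272:326,362:404].mean())"
```

```text
time: 30.7
tool_pos: [0.4677, -0.3953, 0.2042]
ee_rot: [-3.139, -0.003, 1.589]
wrist_force: [-0.4, -0.2, -0.0]
width: 0.094
finger_force: 0.0
pie rel 1.4787234042553195 0.2854609929078009 [21 17 11 14 14 18 17 14  2  0  6 19 22 24 27 26 25 23 22 20 21 20 21 21
 19 20 19 19 19 18 15 10  0] [ 2  1  1  1  1  0  0  0  0  4  6  7  9 15 20 20 20 21 24 28 29 28 28 27
 27 28 29 25 27 25 21 17 13 12  4  1  1  2  5  7  8  8  6  5  1]
tin/seat diff 14.659722222222221 salt 6.65818759936407 cup 7.04287045666356 tumbler 8.408289241622574
```

```bash
python3 -c "
from h import *
import pickle
t=camrig.snapshot('side');a=pickle.load(open('s4.pkl','rb'))['color'];d=cv2.absdiff(a,t['color']).max(2)
d2=d[240:258,264:312];print(d2.mean(),d2.mean(1).round());o=sensors.get_obs();print(o['time'],np.abs(o['qvel']).max())
if d2.mean()<12: print(robot.close_job())"
```

```text
12.122685185185185 [11. 12. 13. 11. 11. 10. 11. 12. 11. 10. 13. 12. 12. 12. 19. 16. 11. 11.]
30.8 0.007956458870167663
```

```bash
python3 -c "
from h import *
import pickle
m=np.mean([camrig.snapshot('side')['color'] for _ in range(5)],0).astype(np.float32).mean(2);a=pickle.load(open('s4.pkl','rb'))['color'].astype(np.float32).mean(2)
for n,(y0,y1,x0,x1) in dict(tin=(236,252,272,304),seat=(244,260,264,312),tab=(248,260,282,298)).items():
  A,M=a[y0:y1,x0:x1],m[y0:y1,x0:x1];print(n,np.round(cv2.phaseCorrelate(A,M,cv2.createHanningWindow(A.shape[::-1],cv2.CV_32F)),2),A.mean()-M.mean(),(M-A).mean(1).round())"
```

```text
Traceback (most recent call last):
ValueError: setting an array element with a sequence. The requested array has an inhomogeneous shape after 1 dimensions. The detected shape was (2,) + inhomogeneous part.
```

```bash
python3 -c "
from h import *
import pickle
m=np.mean([camrig.snapshot('side')['color'] for _ in range(5)],0).astype(np.float32).mean(2);a=pickle.load(open('s4.pkl','rb'))['color'].astype(np.float32).mean(2)
for n,(y0,y1,x0,x1) in dict(tin=(236,252,272,304),seat=(244,260,264,312),tab=(248,260,282,298)).items():
  A,M=a[y0:y1,x0:x1].copy(),m[y0:y1,x0:x1].copy();print(n,cv2.phaseCorrelate(A,M,cv2.createHanningWindow(A.shape[::-1],cv2.CV_32F)),(M-A).mean(1).round())"
```

```text
tin ((0.1564667725789608, -0.30198096895618676), 0.9197256844490767) [ 0.  1.  3.  2.  2.  2.  2.  2.  2.  2.  2.  2.  1.  0. -0.  0.]
seat ((-0.24709600345562066, -0.13849369867038774), 0.8451030682772398) [ 0.  1.  1.  1.  1.  0.  0.  3.  3. -0. -4. -2.  1.  1.  1.  0.]
tab ((-0.4824967128192874, -0.004109327758571979), 0.9365231754879156) [0. 1. 1. 2. 3. 3. 3. 2. 2. 1. 1. 0.]
```

The tin has not moved beyond sub-pixel, and everything is at rest and released. Handing in.

```bash
python3 -c "
from bench import robot, camrig, sensors
print(robot.close_job())"
```

```text
the job is handed in; nothing more can be done
None
```

The job is handed in at about 31 s, verdict not reported: the base with the pie upright stands near the middle of the board, and the empty tin is still home in its seat with its tab in the gap; I worked upright from the side camera alone, since the moves allow no tilt and the top camera saw only a wall, so I drew the tin out by its tab first.

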